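# Pack the look-alike gauge cases by weight, heaviest lowest

## Task

The three closed wooden gauge cases look the same but each has a different weight: find out by lifting them. Stack all three flat in the plywood transit box, the heaviest at the bottom, the middle one on it and the lightest on top, setting each down gently. Do not disturb the square, the micrometer and the plug gauge behind.

Things in the scene. Friction and masses are not known exactly. Their poses are not given: they have to be found in the camera images.
- case_a: one of three identical closed dark-wood cases, 130 (x) x 46 (y) x 26 (z) mm, small brass fittings off-middle on the long sides. Origin: centre of underside. Half a turn makes no difference. Weights differ by hidden central contents that may rattle 2 mm: in random order one about 0.19 kg, one 0.46 and one 0.82, each within 10 percent. Starts flat on the worktop, long side roughly along world x
- case_b: one of three identical closed dark-wood cases, 130 (x) x 46 (y) x 26 (z) mm, small brass fittings off-middle on the long sides. Origin: centre of underside. Half a turn makes no difference. Weights differ by hidden central contents that may rattle 2 mm: in random order one about 0.19 kg, one 0.46 and one 0.82, each within 10 percent. Starts flat on the worktop, long side roughly along world x
- case_c: one of three identical closed dark-wood cases, 130 (x) x 46 (y) x 26 (z) mm, small brass fittings off-middle on the long sides. Origin: centre of underside. Half a turn makes no difference. Weights differ by hidden central contents that may rattle 2 mm: in random order one about 0.19 kg, one 0.46 and one 0.82, each within 10 percent. Starts flat on the worktop, long side roughly along world x
- box: open plywood box, fixed, outside 156 (x) x 72 (y) x 68 (z) mm. Origin: centre of underside. Floor and walls 8 mm thick, inside 140 x 56 x 60 mm: a case lies flat in it with 5 mm play all round; three stacked reach 86 mm above the worktop, over the rim. The middle 74 mm of both long sides are cut away down to the floor, so fingers holding a case across its width pass through
- square: bystander, not to be moved: steel engineer's square lying flat, 78 x 98 x 15 mm. Origin: centre of its underside
- micrometer: bystander, not to be moved: outside micrometer lying flat, 40 x 115 x 15 mm. Origin: centre of its underside
- plug_gauge: bystander, not to be moved: double-ended plug gauge lying flat, 17 x 92 x 15 mm. Origin: centre of its underside

How it is judged:
By the outcome, as a careful person would: the job done as asked, in the order asked, and still so for the second after the job is handed in, with the robot touching nothing.
It also fails if it takes over 70 s, if anything falls off the work surface, if the arm or the gripper's body presses on something with over 40 N, if the wrist force passes 120 N, or if a joint passes its speed limit or range.

## Robot

A 6-joint arm with a two-finger parallel gripper is mounted at the origin on a cart in front of the work surface, level with it; the furniture and walls round the work are solid. World frame = base frame: x ahead of the robot, y to its left, z up, the work surface at z = 0. Lengths are in m, angles in rad, forces in N, time in s.
With the tool pointing down it reaches from about 0.25 to 0.725 m from the base axis. Payload 4 kg.
Tool frame: the origin (TCP) lies on the centre line of the jaws, within the pads' length; the fingertips stand 11 mm ahead of it and the grasp point (between the pads) lies 8 mm behind it (bot.nose_length is the distance from the TCP to the fingertips, in m); z points along the fingers, y is the direction in which the jaws open and shut (so a half turn about z gives the same grasp; the last joint's range is limited). The gripper opens to 85 mm and grips with 20 to 120 N. Pads are 22 mm wide; open, the fingers measure 114 mm over their backs; the gripper's body (76 mm by 85 mm) begins 54 mm behind the grasp point. The pads swing forward as they close: fully open they stand 13 mm farther back than shut.
Start: joints at [-1.233, 0.241, 0.005, 1.335, 0, 1.571], TCP at [0.166, -0.472, 0.242] pointing down, gripper open.
Joint ranges: [-2.72, 2.72], [-1.05, 1.87], [-1.09, 1.28], [-1.99, 2.15], [-1.42, 1.44], [-3.14, 3.14]. Speed limits (rad/s): [2.79, 2.79, 3.14, 3.14, 3.14, 3.14].

## Interface

Orientations are given as a unit quaternion [x, y, z, w].
In Python, from workcell import bot gives the robot as it stands.
- The arm moves only by the tool play_rows, never from a script. Its argument "plan" is one flat list of numbers, 6 for each row, row after row: the shift along the tool's x, y, z in mm, then the turn, a rotation vector about the tool's x, y, z in rad. A call has 1 to 20 rows; each row shifts and turns the commanded pose from where the row before left it, along the tool's axes as they then stand; what a row does not reach is not made up. A row lasts 1/8 s, in which the tool goes at most 62.5 mm and 10.7 degrees, less where a joint would pass 70% of its speed; a pose out of reach is approached as far as the arm can. A call with a gripper value outside its range is refused whole. "hand" is the opening in per cent of the stroke, from 0 (shut) to 100 (fully open), set as the call begins (left out, the last holds). The fingers move at their own pace and stop on an object; the grip force is fixed at half the most. Time passes only in rows, so rows that do not move let the fingers close. It gives the time, the measured TCP pose, the force and the opening at its end, in the units of the state.
- bot.get_obs(): the state, without advancing time (a new reading comes with each control period).
- bot.camera(name): name is "scene" or "top"; returns a dict with "frame" (420x560x3 uint8, blue, green, red), "range_z" (420x560 float32, m along the optical axis (not along the pixel's ray), 0 where there is no reading), "K" (3x3 intrinsics, pixels), "cam_to_world" (4x4, takes a point from camera to world coordinates). Camera axes: x right, y down, z forward; pixel columns grow to the right and rows downward; lengths in m; the calibration is good to about 2 mm. A picture is of the moment at which its call begins.
- bot.job_done(): hands the job in, once; it reports no verdict.
Trained networks look in the newest picture that a camera, given by its name, has taken for a name from the list of things; names that differ only in an ending like _2 or _b are one class to them, and where a whole thing is asked for, a point or a joint stands for the part that bears it (a point fixed in the world has none). Each returns a list of dicts, best first, with "p" (0 to 1); they miss things now and then, are a little off and sometimes report something else, mostly with a low value. They report only what shows in the picture. A call takes as long as a camera call.
- bot.outline_of(query, camera): "mask" (420x560 bool, what is visible of it) and "point" ([row, column] in pixels, amid what is visible of it).
The state is a dict: "clock": time; "joint_pos": joint angles; "joint_vel": joint speeds; "tau": joint torques, N m; "eef_pos": TCP position; "tool_rot": TCP orientation; "ft_force": force on the tool from outside, world axes, zero at the start; "ft_torque": the same for the moment, N m; "grip_width": finger opening in m.
Only numpy, scipy, OpenCV 4.12 (cv2) and the standard library are available. Lean on these libraries where they do the work, as an engineer would, in place of code of your own. Each camera call takes 0.05 s, during which the arm holds its last target.

## Working session

There is one attempt and no reset: what is moved stays moved. The work goes in short steps, Python scripts to look and compute and a tool call to move; the robot and the scene stay as the last step left them, time stands still between calls to the robot, and variables do not carry over. Pictures are saved under pics/ and viewed, and the job is handed in when it is done.

Besides the shell and the picture viewer there is one more tool, called after "Request:" as name(argument=value, ...) on one line, values as JSON. play_rows: Moves the arm, as the interface text tells. Its arguments: {"type":"object","properties":{"plan":{"type":"array","items":{"type":"number"}},"hand":{"type":"number"}},"required":["plan"]}

```bash
ls; mkdir -p pics; cat > h.py <<'E'
import numpy as np, cv2
from workcell import bot
def world(c,mask=None):
    d=c["range_z"];K=np.array(c["K"]);T=np.array(c["cam_to_world"])
    v,u=np.indices(d.shape)
    P=np.stack([(u-K[0,2])/K[0,0]*d,(v-K[1,2])/K[1,1]*d,d,np.ones_like(d)],-1)@T.T
    P=P[...,:3].copy();P[d<=0]=np.nan
    return P
E
python3 - <<'E'
from h import *
for n in("scene","top"):
    c=bot.camera(n);cv2.imwrite(f"pics/{n}0.png",c["frame"]);P=world(c)
    print(n,np.array(c["cam_to_world"]).round(3).tolist(),c["K"])
    for q in("case_a","box","square","micrometer","plug_gauge"):
        for r in bot.outline_of(q,n):
            m=r["mask"];p=P[m];p=p[~np.isnan(p[:,0])]
            z=np.percentile(p[:,2],90) if len(p) else 0
            t=p[p[:,2]>z-.006]
            rc=cv2.minAreaRect((t[:,:2]*1000).astype(np.float32)) if len(t)>4 else None
            print(q,round(r["p"],2),r["point"],m.sum(),"ztop",round(float(z),4),rc)
print(bot.get_obs(), bot.nose_length)
E
```

```text
pics
scene [[-0.503, -0.592, 0.63, -0.098], [-0.864, 0.351, -0.36, 0.504], [-0.007, -0.725, -0.688, 0.813], [0.0, 0.0, 0.0, 1.0]] [[546.13637582   0.         289.41821011]
 [  0.         546.13637582 207.44756719]
 [  0.           0.           1.        ]]
case_a 0.95 [281.8, 270.3] 1638 ztop 0.0276 ((481.7248840332031, 220.77801513671875), (46.78879165649414, 132.6865692138672), 79.82440948486328)
case_a 0.73 [313.8, 205.4] 1888 ztop 0.0275 ((472.1629638671875, 355.2015686035156), (129.98851013183594, 47.051246643066406), 4.386033058166504)
case_a 0.68 [260.7, 329.2] 1568 ztop 0.0275 ((475.05059814453125, 92.38331604003906), (47.75822067260742, 134.18734741210938), 75.7637939453125)
box 0.83 [200.1, 425.0] 2843 ztop 0.0664 ((491.65771484375, -180.26034545898438), (155.84410095214844, 76.61946868896484), 14.414764404296875)
square 0.56 [184.8, 288.2] 498 ztop 0.015 ((711.3790893554688, 17.10205078125), (78.00397491455078, 94.62911987304688), 31.954330444335938)
micrometer 0.76 [206.3, 235.5] 419 ztop 0.015 ((710.069580078125, 203.8385772705078), (111.48235321044922, 38.43798065185547
[... 1865 characters left out ...]
50225830078)
{'clock': 0.6, 'joint_pos': array([-1.23299257e+00,  2.40566217e-01,  5.01458030e-03,  1.33521340e+00,
       -2.40681270e-05,  1.57076739e+00]), 'joint_vel': array([ 0.0018055 , -0.00012265, -0.00110694, -0.00110413, -0.00026818,
        0.00097656]), 'tau': array([ 4.66294318e-05, -3.71975505e+01,  2.52570748e+01,  1.40463464e-03,
        5.83882365e-05,  2.58928964e-06]), 'eef_pos': array([ 0.16570162, -0.47174582,  0.24232893]), 'tool_rot': array([ 9.85767523e-01,  1.68114216e-01, -9.23306953e-06,  1.74456160e-05]), 'ft_force': array([-0.31381264,  0.2269471 , -0.28005774]), 'ft_torque': array([ 0.02648437,  0.04046675, -0.01085438]), 'grip_width': 0.08539018610372415} 0.011
```

View pictures.

View pics/top0.png

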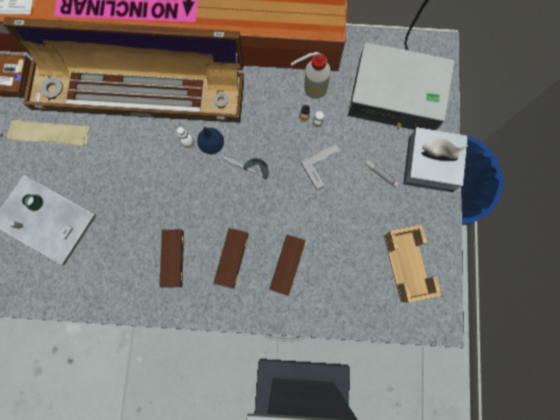

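View pics/scene0.png

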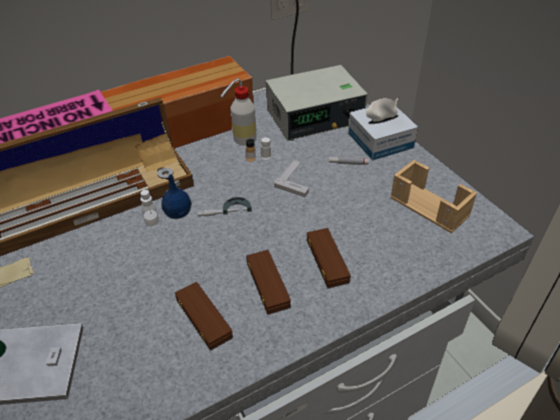

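```bash
cat >> h.py <<'E'
from scipy.spatial.transform import Rotation as R
def pose():
    o=bot.get_obs();r=R.from_quat(o["tool_rot"]);M=r.as_matrix()
    return o,np.array(o["eef_pos"])*1000,np.arctan2(M[1,0],M[0,0])
def rows(*wps,vmax=50):
    # wps: (x,y,z mm,yaw deg, [vmax])
    o,p,y=pose();q0=R.from_quat(o["tool_rot"]);out=[]
    print("at",p.round(1),np.degrees(y).round(2),"tilt",np.degrees(np.arccos(-q0.as_matrix()[2,2])).round(2),"t",o["clock"])
    for w in wps:
        t=np.array(w[:3],float);yt=np.radians(w[3]);v=w[4] if len(w)>4 else vmax
        n=int(max(1,np.ceil(np.linalg.norm(t-p)/v),np.ceil(abs(yt-y)/.17)))
        d=(t-p)/n;dy=(yt-y)/n
        for i in range(n):
            c,s=np.cos(y),np.sin(y)
            out.append([round(c*d[0]+s*d[1],1),round(s*d[0]-c*d[1],1),round(-d[2],1),0,0,round(-dy,4)])
            y+=dy
        p=t
    print(len(out));print(",".join(str(float(k)) if k else "0" for r in out for k in r))
E
python3 -c "
from h import *
rows((476.4,92.9,100,-14))"
```

```text
at [ 165.7 -471.7  242.3] 19.36 tilt 0.0 t 0.6
14
34.3,-30.7,10.2,0,0,0.0416,33.0,-32.1,10.2,0,0,0.0416,31.6,-33.4,10.2,0,0,0.0416,30.2,-34.7,10.2,0,0,0.0416,28.8,-36.0,10.2,0,0,0.0416,27.2,-37.1,10.2,0,0,0.0416,25.7,-38.2,10.2,0,0,0.0416,24.1,-39.3,10.2,0,0,0.0416,22.4,-40.2,10.2,0,0,0.0416,20.7,-41.1,10.2,0,0,0.0416,19.0,-41.9,10.2,0,0,0.0416,17.2,-42.7,10.2,0,0,0.0416,15.4,-43.4,10.2,0,0,0.0416,13.6,-44.0,10.2,0,0,0.0416
```

Request:
play_rows(plan=[34.3,-30.7,10.2,0,0,0.0416,33.0,-32.1,10.2,0,0,0.0416,31.6,-33.4,10.2,0,0,0.0416,30.2,-34.7,10.2,0,0,0.0416,28.8,-36.0,10.2,0,0,0.0416,27.2,-37.1,10.2,0,0,0.0416,25.7,-38.2,10.2,0,0,0.0416,24.1,-39.3,10.2,0,0,0.0416,22.4,-40.2,10.2,0,0,0.0416,20.7,-41.1,10.2,0,0,0.0416,19.0,-41.9,10.2,0,0,0.0416,17.2,-42.7,10.2,0,0,0.0416,15.4,-43.4,10.2,0,0,0.0416,13.6,-44.0,10.2,0,0,0.0416,0,0,0,0,0,0,0,0,0,0,0,0])

```text
clock: 2.6
eef_pos: [0.4568, -0.0193, 0.1045]
tool_rot: [0.998, -0.05, -0.001, -0.047]
ft_force: [0.2, 0.2, 0.0]
grip_width: 0.0857
```

```bash
python3 -c "
from h import *
c=bot.camera('top');cv2.imwrite('pics/t1.png',c['frame'])
rows((476.4,92.9,15,-14,30))"
```

```text
at [456.8 -19.3 104.6] -5.77 tilt 5.34 t 2.65
5
1.6,-22.7,17.9,0,0,0.0287,1.0,-22.8,17.9,0,0,0.0287,0.3,-22.8,17.9,0,0,0.0287,-0.3,-22.8,17.9,0,0,0.0287,-1.0,-22.8,17.9,0,0,0.0287
```

```bash
cat >> h.py <<'E'
def down(yaw):
    c,s=np.cos(np.radians(yaw)),np.sin(np.radians(yaw))
    return R.from_matrix(np.array([[c,s,0],[s,-c,0],[0,0,-1.]]))
def rows(*wps,vmax=40):
    o,p,y=pose();q=R.from_quat(o["tool_rot"]);out=[]
    print("at",p.round(1),"yaw",np.degrees(y).round(2),"tilt",np.degrees(np.arccos(min(1,-q.as_matrix()[2,2]))).round(2),"t",o["clock"],"F",np.round(o["ft_force"],2),"w",round(o["grip_width"]*1000,1),"j",np.round(o["joint_pos"],2))
    for w in wps:
        t=np.array(w[:3],float);v=w[4] if len(w)>4 else vmax
        rv=(q.inv()*down(w[3])).as_rotvec()
        n=int(max(1,np.ceil(np.linalg.norm(t-p)/v),np.ceil(np.linalg.norm(rv)/.12)))
        d=(t-p)/n
        for i in range(n):
            out.append([*np.round(q.inv().apply(d),1),*np.round(rv/n,4)])
            q=q*R.from_rotvec(rv/n)
        p=t
    print(len(out));print(",".join("%g"%(k+0.) for r in out for k in r))
E
python3 -c "
from h import *
rows((476.4,92.9,60,-14,25))"
```

```text
at [456.8 -19.3 104.6] yaw -5.77 tilt 5.34 t 2.65 F [ 0.7   0.37 -0.32] w 85.3 j [-0.1   0.28 -0.34  0.97  0.09  3.14]
5
1.7,-21.8,11,-0.0185,0.0027,0.0286,1,-22,10.6,-0.0185,0.0027,0.0286,0.4,-22.3,10.2,-0.0185,0.0027,0.0286,-0.3,-22.4,9.8,-0.0185,0.0027,0.0286,-1,-22.6,9.4,-0.0185,0.0027,0.0286
```

View pics/t1.png

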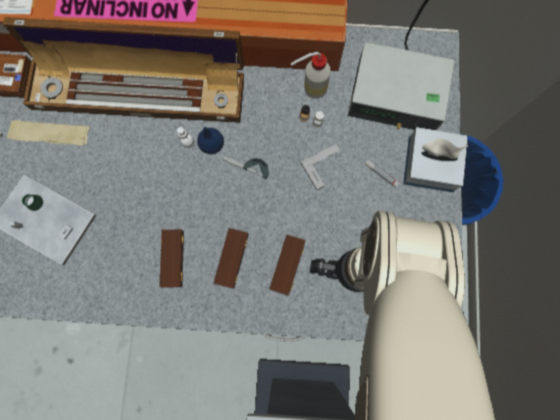

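```bash
sed -i 's#/.12)))#/.165)))#' h.py; python3 -c "
from h import *
rows((460,0,100,30,25),(476.4,92.9,60,166,25))"
```

```text
at [456.8 -19.3 104.6] yaw -5.77 tilt 5.34 t 2.65 F [ 0.7   0.37 -0.32] w 85.3 j [-0.1   0.28 -0.34  0.97  0.09  3.14]
19
0.3,-4.8,1.6,-0.023,-0.0056,-0.156,1.1,-4.7,1.5,-0.023,-0.0056,-0.156,1.8,-4.5,1.4,-0.023,-0.0056,-0.156,2.5,-4.2,1.3,-0.023,-0.0056,-0.156,4,-4.8,2.7,0,0,-0.1582,4.8,-4.1,2.7,0,0,-0.1582,5.3,-3.3,2.7,0,0,-0.1582,5.8,-2.4,2.7,0,0,-0.1582,6.1,-1.5,2.7,0,0,-0.1582,6.3,-0.5,2.7,0,0,-0.1582,6.3,0.5,2.7,0,0,-0.1582,6.1,1.5,2.7,0,0,-0.1582,5.8,2.4,2.7,0,0,-0.1582,5.4,3.3,2.7,0,0,-0.1582,4.8,4.1,2.7,0,0,-0.1582,4.1,4.8,2.7,0,0,-0.1582,3.3,5.4,2.7,0,0,-0.1582,2.4,5.8,2.7,0,0,-0.1582,1.4,6.1,2.7,0,0,-0.1582
```

Request:
play_rows(plan=[0.3,-4.8,1.6,-0.023,-0.0056,-0.156,1.1,-4.7,1.5,-0.023,-0.0056,-0.156,1.8,-4.5,1.4,-0.023,-0.0056,-0.156,2.5,-4.2,1.3,-0.023,-0.0056,-0.156,4,-4.8,2.7,0,0,-0.1582,4.8,-4.1,2.7,0,0,-0.1582,5.3,-3.3,2.7,0,0,-0.1582,5.8,-2.4,2.7,0,0,-0.1582,6.1,-1.5,2.7,0,0,-0.1582,6.3,-0.5,2.7,0,0,-0.1582,6.3,0.5,2.7,0,0,-0.1582,6.1,1.5,2.7,0,0,-0.1582,5.8,2.4,2.7,0,0,-0.1582,5.4,3.3,2.7,0,0,-0.1582,4.8,4.1,2.7,0,0,-0.1582,4.1,4.8,2.7,0,0,-0.1582,3.3,5.4,2.7,0,0,-0.1582,2.4,5.8,2.7,0,0,-0.1582,1.4,6.1,2.7,0,0,-0.1582,0,0,0,0,0,0])

```text
clock: 5.15
eef_pos: [0.4767, 0.0932, 0.0596]
tool_rot: [0.123, 0.992, 0.0, 0.0]
ft_force: [0.2, 0.4, -0.7]
grip_width: 0.0856
```

```bash
python3 -c "
from h import *
rows((476.4,92.9,50,166,20),(476.4,92.9,15,166,9))"
```

```text
at [476.7  93.2  59.6] yaw 165.89 tilt 0.03 t 5.15 F [ 0.19  0.42 -0.73] w 85.6 j [ 0.19  0.38 -0.32  0.87  0.    0.44]
5
0.2,-0.4,9.6,0.0003,0.0005,-0.002,0,0,8.7,0,0,0,0,0,8.8,0,0,0,0,0,8.8,0,0,0,0,0,8.8,0,0,0
```

Request:
play_rows(plan=[0,0,12,0,0,0,0,0,12,0,0,0,0,0,12,0,0,0,0,0,8.6,0,0,0,0,0,0,0,0,0])

```text
clock: 5.78
eef_pos: [0.4761, 0.093, 0.0136]
tool_rot: [0.122, 0.992, -0.0, -0.001]
ft_force: [0.2, -0.1, 0.5]
grip_width: 0.0855
```

Request:
play_rows(plan=[0,0,0,0,0,0,0,0,0,0,0,0,0,0,0,0,0,0,0,0,0,0,0,0], hand=0)

```text
clock: 6.28
eef_pos: [0.4777, 0.0934, 0.0154]
tool_rot: [0.122, 0.993, 0.0, 0.001]
ft_force: [0.4, -0.3, 5.6]
grip_width: 0.0451
```

Request:
play_rows(plan=[0,0,-8,0,0,0,0,0,-15,0,0,0,0,0,-20,0,0,0,0,0,-12,0,0,0,0,0,0,0,0,0,0,0,0,0,0,0])

```text
clock: 7.02
eef_pos: [0.4765, 0.0931, 0.0693]
tool_rot: [0.122, 0.993, 0.0, -0.0]
ft_force: [-0.9, 0.6, -1.3]
grip_width: 0.045
```

```bash
cat > look.py <<'E'
from h import *
import sys
i=sys.argv[1]
for n in("scene","top"):
    c=bot.camera(n);cv2.imwrite(f"pics/{n}{i}.png",c["frame"]);P=world(c)
    for q in sys.argv[2:]:
        for r in bot.outline_of(q,n):
            m=r["mask"];p=P[m];p=p[~np.isnan(p[:,0])]
            if len(p)<20: continue
            z=np.median(p[:,2]);z=np.percentile(p[:,2],80)
            t=p[abs(p[:,2]-z)<.006]
            rc=cv2.minAreaRect((t[:,:2]*1000).astype(np.float32))
            print(n,q,round(r["p"],2),np.round(r["point"]),m.sum(),"z",round(float(z)*1000,1),np.round(rc[0],1),np.round(rc[1],1),round(rc[2],1))
rows()
E
python3 look.py 2 case_a
```

```text
scene case_a 0.91 [283. 270.] 1653 z 27.0 [481.  220.7] [ 47.  132.3] 79.3
scene case_a 0.73 [246. 333.] 1169 z 80.9 [470.7  93.7] [ 47.6 125.1] 75.7
scene case_a 0.71 [313. 204.] 1960 z 26.9 [473.4 355. ] [133.5  47.6] 4.4
top case_a 0.82 [257. 231.] 1307 z 27.7 [484.6 221.2] [ 47.5 129.6] 79.9
top case_a 0.71 [256. 170.] 1280 z 27.7 [475.2 355.4] [129.   47.9] 4.8
at [476.4  93.1  69. ] yaw 165.97 tilt 0.07 t 7.225 F [ 0.07 -0.32 -2.1 ] w 45.1 j [ 0.19  0.36 -0.31  0.9   0.    0.44]
0
```

Request:
play_rows(plan=[0,0,20,0,0,0,0,0,18,0,0,0,0,0,8,0,0,0,0,0,4,0,0,0,0,0,3,0,0,0,0,0,0,0,0,0])

```text
clock: 7.98
eef_pos: [0.4772, 0.0933, 0.0169]
tool_rot: [0.122, 0.993, 0.0, 0.0]
ft_force: [0.3, -0.2, -0.8]
grip_width: 0.0448
```

Request:
play_rows(plan=[0,0,0,0,0,0,0,0,0,0,0,0,0,0,0,0,0,0], hand=100)

```text
clock: 8.35
eef_pos: [0.4773, 0.0933, 0.0171]
tool_rot: [0.122, 0.993, 0.0, 0.001]
ft_force: [-0.4, 0.2, 0.7]
grip_width: 0.0857
```

```bash
python3 -c "
from h import *
rows((476.4,93,75,166,30),(483.2,221.1,75,169.8,35),(483.2,221.1,40,169.8,20),(483.2,221.1,15.5,169.8,10))"
```

```text
at [477.3  93.3  17.1] yaw 165.97 tilt 0.08 t 8.35 F [-0.44  0.18  0.72] w 85.7 j [ 0.19  0.44 -0.37  0.76  0.    0.44]
11
0.4,-0.2,-29,0.0004,0.0005,-0.0002,0.4,-0.2,-29,0.0004,0.0005,-0.0002,6.1,31.5,0,0,0,-0.0166,5.6,31.6,0,0,0,-0.0166,5.1,31.7,0,0,0,-0.0166,4.5,31.7,0,0,0,-0.0166,0,0,17.5,0,0,0,0,0,17.5,0,0,0,0,0,8.2,0,0,0,0,0,8.2,0,0,0,0,0,8.2,0,0,0
```

Request:
play_rows(plan=[0.4,-0.2,-29,0.0004,0.0005,-0.0002,0.4,-0.2,-29,0.0004,0.0005,-0.0002,6.1,31.5,0,0,0,-0.0166,5.6,31.6,0,0,0,-0.0166,5.1,31.7,0,0,0,-0.0166,4.5,31.7,0,0,0,-0.0166,0,0,0,0,0,0,0,0,17.5,0,0,0,0,0,17.5,0,0,0,0,0,8.2,0,0,0,0,0,8.2,0,0,0,0,0,8.2,0,0,0,0,0,0,0,0,0])

```text
clock: 9.98
eef_pos: [0.4824, 0.2209, 0.0146]
tool_rot: [0.089, 0.996, -0.0, -0.001]
ft_force: [0.5, -0.5, 0.4]
grip_width: 0.0852
```

Request:
play_rows(plan=[0,0,0,0,0,0,0,0,0,0,0,0,0,0,0,0,0,0,0,0,0,0,0,0], hand=0)

```text
clock: 10.48
eef_pos: [0.4833, 0.2212, 0.0158]
tool_rot: [0.089, 0.996, -0.0, 0.0]
ft_force: [-0.1, -1.1, 4.3]
grip_width: 0.0451
```

Request:
play_rows(plan=[0,0,-8,0,0,0,0,0,-15,0,0,0,0,0,-20,0,0,0,0,0,-12,0,0,0,0,0,0,0,0,0,0,0,0,0,0,0])

```text
clock: 11.22
eef_pos: [0.4823, 0.2209, 0.0696]
tool_rot: [0.089, 0.996, -0.0, -0.001]
ft_force: [-0.3, -0.6, -5.0]
grip_width: 0.0448
```

```bash
python3 look.py 3 case_a
```

```text
scene case_a 0.97 [260. 327.] 1530 z 26.9 [475.8  94. ] [ 46.2 133.2] 76.0
scene case_a 0.83 [315. 204.] 1905 z 27.0 [472.9 354.9] [132.6  47.2] 4.6
scene case_a 0.55 [267. 272.] 1360 z 80.7 [468.1 223. ] [ 46.6 105.4] 78.9
top case_a 0.75 [264. 289.] 1211 z 27.5 [477.6  94.3] [ 47.3 129.4] 75.9
top case_a 0.5 [231. 241.] 207 z 80.9 [525.6 205.2] [28.9 40.8] 80.5
at [482.3 220.9  69.3] yaw 169.8 tilt 0.14 t 11.425 F [ 1.12 -0.86 -4.72] w 44.9 j [ 0.43  0.44 -0.19  0.94  0.    0.61]
0
```

Request:
play_rows(plan=[0,0,20,0,0,0,0,0,18,0,0,0,0,0,8,0,0,0,0,0,4,0,0,0,0,0,3,0,0,0,0,0,0,0,0,0])

```text
clock: 12.18
eef_pos: [0.4831, 0.2213, 0.0173]
tool_rot: [0.089, 0.996, -0.0, -0.0]
ft_force: [-0.1, 0.8, -4.2]
grip_width: 0.0449
```

Request:
play_rows(plan=[0,0,0,0,0,0,0,0,0,0,0,0,0,0,0,0,0,0], hand=100)

```text
clock: 12.55
eef_pos: [0.4834, 0.2214, 0.0178]
tool_rot: [0.089, 0.996, 0.0, 0.0]
ft_force: [-1.0, 0.5, -0.1]
grip_width: 0.0855
```

```bash
python3 -c "
from h import *
rows((483,221,75,169.8,30),(473.8,355.3,75,184.6,35),(473.8,355.3,40,184.6,20),(473.8,355.3,15.5,184.6,10))"
```

```text
at [483.4 221.4  17.8] yaw 169.8 tilt 0.05 t 12.55 F [-0.99  0.49 -0.12] w 85.5 j [ 0.43  0.51 -0.24  0.82  0.    0.61]
11
0.2,-0.2,-28.6,0.0003,0.0003,0,0.2,-0.2,-28.6,0.0003,0.0003,0,8.2,32.6,0,0,0,-0.0646,6.1,33.1,0,0,0,-0.0646,3.9,33.4,0,0,0,-0.0646,1.8,33.6,0,0,0,-0.0646,0,0,17.5,0,0,0,0,0,17.5,0,0,0,0,0,8.2,0,0,0,0,0,8.2,0,0,0,0,0,8.2,0,0,0
```

Request:
play_rows(plan=[0.2,-0.2,-28.6,0.0003,0.0003,0,0.2,-0.2,-28.6,0.0003,0.0003,0,8.2,32.6,0,0,0,-0.0646,6.1,33.1,0,0,0,-0.0646,3.9,33.4,0,0,0,-0.0646,1.8,33.6,0,0,0,-0.0646,0,0,0,0,0,0,0,0,17.5,0,0,0,0,0,17.5,0,0,0,0,0,8.2,0,0,0,0,0,8.2,0,0,0,0,0,8.2,0,0,0,0,0,0,0,0,0])

```text
clock: 14.18
eef_pos: [0.4728, 0.3546, 0.014]
tool_rot: [-0.04, 0.999, -0.001, -0.001]
ft_force: [0.4, -0.5, 0.9]
grip_width: 0.0852
```

Request:
play_rows(plan=[0,0,0,0,0,0,0,0,0,0,0,0,0,0,0,0,0,0,0,0,0,0,0,0], hand=0)

```text
clock: 14.68
eef_pos: [0.4735, 0.3554, 0.0153]
tool_rot: [-0.04, 0.999, 0.0, -0.0]
ft_force: [-0.1, 0.1, 3.9]
grip_width: 0.0449
```

Request:
play_rows(plan=[0,0,-8,0,0,0,0,0,-15,0,0,0,0,0,-20,0,0,0,0,0,-12,0,0,0,0,0,0,0,0,0,0,0,0,0,0,0])

```text
clock: 15.42
eef_pos: [0.4726, 0.3547, 0.0689]
tool_rot: [-0.04, 0.999, -0.001, -0.001]
ft_force: [-0.5, 0.6, -9.2]
grip_width: 0.0448
```

```bash
python3 look.py 4 case_a
```

```text
scene case_a 0.87 [305. 208.] 1503 z 80.4 [470.1 354.6] [126.6  46.6] 4.8
scene case_a 0.82 [278. 270.] 1618 z 27.1 [482.2 221.2] [ 46.9 133. ] 80.1
scene case_a 0.62 [258. 325.] 1580 z 26.9 [475.4  93.3] [ 47.7 134.2] 75.9
top case_a 0.86 [256. 230.] 1203 z 27.7 [484.7 222.1] [ 46.8 129.8] 79.5
top case_a 0.85 [266. 168.] 846 z 80.4 [474.6 354.8] [130.3  46.6] 4.2
top case_a 0.76 [264. 291.] 1297 z 27.6 [477.7  93.9] [ 47.  129.8] 76.4
at [472.7 354.7  68.7] yaw -175.4 tilt 0.19 t 15.625 F [-0.17  0.19 -8.01] w 44.9 j [ 0.64  0.54 -0.01  1.02  0.    0.56]
0
```

View pics/scene4.png

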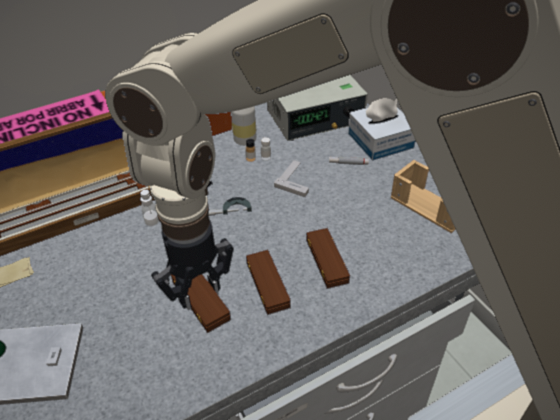

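```bash
python3 -c "
from h import *
rows((475,340,120,-175,35),(490,-100,150,-166,40),(493,-180.3,120,-165.2,30))"
```

```text
at [472.7 354.7  68.7] yaw -175.4 tilt 0.19 t 15.625 F [-0.17  0.19 -8.01] w 44.9 j [ 0.64  0.54 -0.01  1.02  0.    0.56]
17
-0.5,-7.4,-25.6,-0.0007,-0.0015,-0.0035,-0.5,-7.4,-25.6,-0.0007,-0.0015,-0.0035,2,-36.6,-2.5,0,0,-0.0131,2.4,-36.6,-2.5,0,0,-0.0131,2.9,-36.6,-2.5,0,0,-0.0131,3.4,-36.5,-2.5,0,0,-0.0131,3.9,-36.5,-2.5,0,0,-0.0131,4.3,-36.4,-2.5,0,0,-0.0131,4.8,-36.4,-2.5,0,0,-0.0131,5.3,-36.3,-2.5,0,0,-0.0131,5.8,-36.2,-2.5,0,0,-0.0131,6.2,-36.2,-2.5,0,0,-0.0131,6.7,-36.1,-2.5,0,0,-0.0131,7.2,-36,-2.5,0,0,-0.0131,5.5,-26.2,10,0,0,-0.0047,5.6,-26.2,10,0,0,-0.0047,5.7,-26.2,10,0,0,-0.0047
```

Request:
play_rows(plan=[-0.5,-7.4,-25.6,-0.0007,-0.0015,-0.0035,-0.5,-7.4,-25.6,-0.0007,-0.0015,-0.0035,2,-36.6,-2.5,0,0,-0.0131,2.4,-36.6,-2.5,0,0,-0.0131,2.9,-36.6,-2.5,0,0,-0.0131,3.4,-36.5,-2.5,0,0,-0.0131,3.9,-36.5,-2.5,0,0,-0.0131,4.3,-36.4,-2.5,0,0,-0.0131,4.8,-36.4,-2.5,0,0,-0.0131,5.3,-36.3,-2.5,0,0,-0.0131,5.8,-36.2,-2.5,0,0,-0.0131,6.2,-36.2,-2.5,0,0,-0.0131,6.7,-36.1,-2.5,0,0,-0.0131,7.2,-36,-2.5,0,0,-0.0131,5.5,-26.2,10,0,0,-0.0047,5.6,-26.2,10,0,0,-0.0047,5.7,-26.2,10,0,0,-0.0047,0,0,0,0,0,0,0,0,0,0,0,0])

```text
clock: 18.0
eef_pos: [0.4933, -0.1796, 0.1201]
tool_rot: [-0.129, 0.992, 0.001, 0.0]
ft_force: [-0.4, 0.2, -7.5]
grip_width: 0.045
```

```bash
python3 look.py 5 case_a box; python3 -c "
from h import *
rows((493,-180.3,120,-165.2,30),(493,-180.3,40,-165.2,20),(493,-180.3,28,-165.2,6))"
```

```text
scene case_a 0.91 [278. 268.] 1725 z 27.0 [482.7 220.8] [ 47.2 132.6] 79.3
scene case_a 0.83 [257. 327.] 1506 z 27.0 [475.3  93.7] [ 48.  132.2] 76.0
scene case_a 0.76 [165. 449.] 1096 z 131.1 [ 491.7 -179. ] [129.1  49.1] 13.9
scene case_a 0.32 [208. 234.] 419 z 14.1 [711.7 202.1] [112.7  38.6] 69.9
scene box 0.93 [200. 427.] 2831 z 56.4 [ 492.3 -178.9] [156.8  72.7] 15.3
top case_a 0.98 [255. 229.] 1214 z 27.7 [485.1 221.5] [ 47.  129.1] 79.1
top case_a 0.76 [266. 290.] 1168 z 27.7 [477.8  94.3] [ 46.2 129.8] 76.5
top case_a 0.67 [269. 420.] 1103 z 132.4 [ 495.7 -177.4] [129.9  46.5] 15.2
top box 0.59 [267. 400.] 1445 z 66.5 [ 495.6 -179.7] [155.8  72.5] 15.0
top box 0.19 [172. 378.] 248 z 15.3 [ 708.1 -115.5] [91.1 16.6] 55.5
at [ 493.9 -179.4  120.6] yaw -165.12 tilt 0.12 t 18.3 F [ 0.42 -0.33 -8.31] w 44.8 j [-0.35  0.37 -0.14  1.06  0.   -0.61]
0

at [ 493.9 -179.4  120.6] yaw -165.12 tilt 0.12 t 18.3 F [ 0.42 -0.33 -8.31] w 44.8 j [-0.35  0.37 -0.14  1.06  0.   -0.61]
7
1.1,-0.7,0.6,0.0003,0.002,0.0014,0,0,20,0,0,0,0,0,20,0,0,0,0,0,20,0,0,0,0,0,20,0,0,0,0,0,6,0,0,0,0,0,6,0,0,0
```

View pics/top5.png

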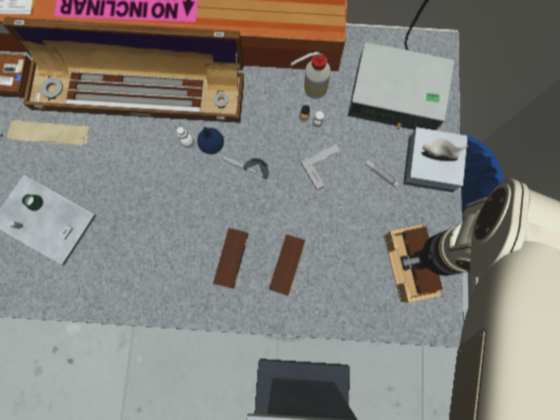

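View pics/scene5.png

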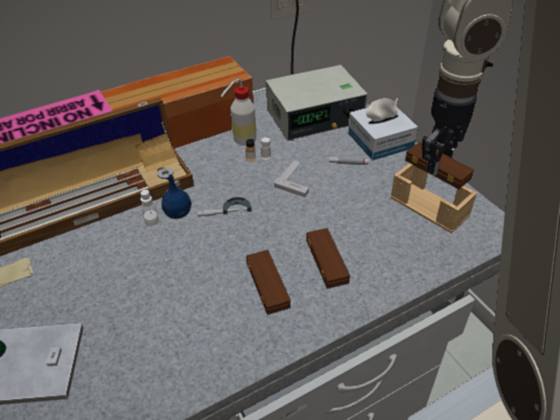

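Request:
play_rows(plan=[0.6,-0.7,0.6,0.0003,0.001,0.0014,0,0,16,0,0,0,0,0,16,0,0,0,0,0,16,0,0,0,0,0,16,0,0,0,0,0,12,0,0,0,0,0,8,0,0,0,0,0,5,0,0,0,0,0,2,0,0,0,0,0,0,0,0,0])

```text
clock: 19.55
eef_pos: [0.4935, -0.1808, 0.029]
tool_rot: [-0.128, 0.992, 0.0, 0.0]
ft_force: [0.7, -0.4, -8.2]
grip_width: 0.0447
```

Free inside the walls (force still only the weight). Lower the last ~5.5 mm gently.

Request:
play_rows(plan=[0,0,1.5,0,0,0,0,0,1.5,0,0,0,0,0,1,0,0,0,0,0,0.7,0,0,0,0,0,0,0,0,0])

```text
clock: 20.18
eef_pos: [0.4932, -0.1807, 0.024]
tool_rot: [-0.128, 0.992, 0.0, 0.0]
ft_force: [-0.0, 0.3, -7.4]
grip_width: 0.0447
```

Request:
play_rows(plan=[0,0,0.7,0,0,0,0,0,0.5,0,0,0,0,0,0,0,0,0])

```text
clock: 20.55
eef_pos: [0.4934, -0.1808, 0.0233]
tool_rot: [-0.128, 0.992, 0.0, 0.0]
ft_force: [-1.8, 0.2, -2.3]
grip_width: 0.045
```

Request:
play_rows(plan=[0,0,0.4,0,0,0,0,0,0,0,0,0])

```text
clock: 20.8
eef_pos: [0.4934, -0.1808, 0.0233]
tool_rot: [-0.128, 0.992, 0.0, 0.001]
ft_force: [-4.5, 1.6, 4.7]
grip_width: 0.0448
```

Request:
play_rows(plan=[0,0,0,0,0,0,0,0,0,0,0,0,0,0,0,0,0,0], hand=100)

```text
clock: 21.18
eef_pos: [0.4939, -0.181, 0.0226]
tool_rot: [-0.128, 0.992, -0.0, 0.001]
ft_force: [-0.4, -0.4, -0.1]
grip_width: 0.0852
```

```bash
python3 -c "
from h import *
rows((493.4,-180.8,110,-165.2,28),(493,-120,120,-170,30),(482.2,150,90,169.8,40),(482.8,221.5,70,169.8,36))"
```

```text
at [ 493.9 -181.    22.6] yaw -165.26 tilt 0.09 t 21.175 F [-0.36 -0.4  -0.05] w 85.2 j [-0.35  0.49 -0.25  0.82  0.   -0.61]
17
0.1,0.1,-21.9,-0.0001,0.0004,-0.0003,0.1,0.1,-21.9,-0.0001,0.0004,-0.0003,0.1,0.1,-21.9,-0.0001,0.0004,-0.0003,0.1,0.1,-21.9,-0.0001,0.0004,-0.0003,-5,19.6,-3.3,0,0,0.0279,-4.5,19.8,-3.3,0,0,0.0279,-3.9,19.9,-3.3,0,0,0.0279,-5.2,38.3,4.3,0,0,0.0504,-3.2,38.5,4.3,0,0,0.0504,-1.3,38.6,4.3,0,0,0.0504,0.6,38.6,4.3,0,0,0.0504,2.6,38.5,4.3,0,0,0.0504,4.5,38.3,4.3,0,0,0.0504,6.4,38.1,4.3,0,0,0.0504,4,23.5,6.7,0,0,0,4,23.5,6.7,0,0,0,4,23.5,6.7,0,0,0
```

Request:
play_rows(plan=[0.1,0.1,-21.9,-0.0001,0.0004,-0.0003,0.1,0.1,-21.9,-0.0001,0.0004,-0.0003,0.1,0.1,-21.9,-0.0001,0.0004,-0.0003,0.1,0.1,-21.9,-0.0001,0.0004,-0.0003,-5,19.6,-3.3,0,0,0.0279,-4.5,19.8,-3.3,0,0,0.0279,-3.9,19.9,-3.3,0,0,0.0279,-5.2,38.3,4.3,0,0,0.0504,-3.2,38.5,4.3,0,0,0.0504,-1.3,38.6,4.3,0,0,0.0504,0.6,38.6,4.3,0,0,0.0504,2.6,38.5,4.3,0,0,0.0504,4.5,38.3,4.3,0,0,0.0504,6.4,38.1,4.3,0,0,0.0504,4,23.5,6.7,0,0,0,4,23.5,6.7,0,0,0,4,23.5,6.7,0,0,0,0,0,0,0,0,0])

```text
clock: 23.42
eef_pos: [0.482, 0.2232, 0.0693]
tool_rot: [0.088, 0.996, 0.0, -0.001]
ft_force: [-0.5, -0.2, 0.5]
grip_width: 0.0854
```

```bash
python3 look.py 6 case_a box; python3 -c "
from h import *
rows((483.5,221.4,62,169.7,10),(483.5,221.4,26,169.7,12),(483.5,221.4,15.2,169.7,8))"
```

```text
scene case_a 0.96 [198. 426.] 847 z 35.0 [ 498.2 -176.7] [116.   57.2] 10.8
scene case_a 0.6 [283. 269.] 1711 z 26.9 [482.1 221.3] [ 46.6 132.4] 79.7
scene case_a 0.56 [259. 328.] 1584 z 26.9 [474.7  93.3] [ 47.9 131.3] 76.3
scene box 0.86 [203. 440.] 2374 z 62.6 [ 492.9 -179.8] [157.9  74.7] 15.5
top case_a 0.78 [264. 290.] 1189 z 27.6 [477.9  94.1] [ 46.1 129.5] 76.6
top case_a 0.74 [263. 410.] 1276 z 35.5 [ 495.5 -179.3] [129.6  47. ] 15.3
at [482.4 221.2  70.2] yaw 169.73 tilt 0.05 t 23.725 F [0.9  0.07 0.08] w 85.5 j [ 0.43  0.44 -0.19  0.94  0.    0.61]
0

at [482.4 221.2  70.2] yaw 169.73 tilt 0.05 t 23.725 F [0.9  0.07 0.08] w 85.5 j [ 0.43  0.44 -0.19  0.94  0.    0.61]
6
-1.1,0.4,8.2,0.0002,-0.0009,0.0005,0,0,12,0,0,0,0,0,12,0,0,0,0,0,12,0,0,0,0,0,5.4,0,0,0,0,0,5.4,0,0,0
```

View pics/top6.png

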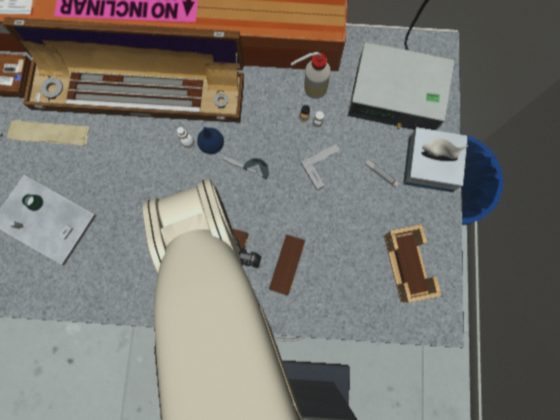

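Request:
play_rows(plan=[-1.1,0.4,8.2,0.0002,-0.0009,0.0005,0,0,12,0,0,0,0,0,12,0,0,0,0,0,12,0,0,0,0,0,5.4,0,0,0,0,0,5,0,0,0,0,0,0,0,0,0])

```text
clock: 24.6
eef_pos: [0.4831, 0.2221, 0.015]
tool_rot: [0.089, 0.996, -0.0, -0.0]
ft_force: [0.8, 0.2, -0.4]
grip_width: 0.0856
```

Request:
play_rows(plan=[0,0,0,0,0,0,0,0,0,0,0,0,0,0,0,0,0,0,0,0,0,0,0,0], hand=0)

```text
clock: 25.1
eef_pos: [0.4837, 0.2222, 0.016]
tool_rot: [0.089, 0.996, 0.0, 0.0]
ft_force: [-1.5, -0.7, 5.8]
grip_width: 0.0449
```

Request:
play_rows(plan=[0,0,-8,0,0,0,0,0,-15,0,0,0,0,0,-20,0,0,0,0,0,-12,0,0,0,0,0,0,0,0,0])

```text
clock: 25.72
eef_pos: [0.4841, 0.2226, 0.0715]
tool_rot: [0.089, 0.996, 0.001, 0.001]
ft_force: [-0.1, -0.2, -4.5]
grip_width: 0.0446
```

```bash
python3 -c "
from h import *
rows((483,200,120,171,30),(490,-100,150,-166,36),(493.7,-180.4,130,-165.2,30))"
```

```text
at [484.1 222.6  71.5] yaw 169.77 tilt 0.13 t 25.725 F [-0.07 -0.2  -4.45] w 44.6 j [ 0.43  0.44 -0.18  0.95  0.    0.61]
14
-1.5,-11.2,-24.3,0.0007,0.0009,-0.0107,-1.4,-11.2,-24.3,0.0007,0.0009,-0.0107,-6,-32.8,-3.3,0,0,-0.0446,-4.5,-33,-3.3,0,0,-0.0446,-3,-33.2,-3.3,0,0,-0.0446,-1.6,-33.3,-3.3,0,0,-0.0446,-0.1,-33.3,-3.3,0,0,-0.0446,1.4,-33.3,-3.3,0,0,-0.0446,2.9,-33.2,-3.3,0,0,-0.0446,4.4,-33.1,-3.3,0,0,-0.0446,5.9,-32.8,-3.3,0,0,-0.0446,5.3,-26.3,6.7,0,0,-0.0047,5.4,-26.3,6.7,0,0,-0.0047,5.5,-26.3,6.7,0,0,-0.0047
```

Request:
play_rows(plan=[-1.5,-11.2,-24.3,0.0007,0.0009,-0.0107,-1.4,-11.2,-24.3,0.0007,0.0009,-0.0107,-6,-32.8,-3.3,0,0,-0.0446,-4.5,-33,-3.3,0,0,-0.0446,-3,-33.2,-3.3,0,0,-0.0446,-1.6,-33.3,-3.3,0,0,-0.0446,-0.1,-33.3,-3.3,0,0,-0.0446,1.4,-33.3,-3.3,0,0,-0.0446,2.9,-33.2,-3.3,0,0,-0.0446,4.4,-33.1,-3.3,0,0,-0.0446,5.9,-32.8,-3.3,0,0,-0.0446,5.3,-26.3,6.7,0,0,-0.0047,5.4,-26.3,6.7,0,0,-0.0047,5.5,-26.3,6.7,0,0,-0.0047,0,0,0,0,0,0,0,0,0,0,0,0])

```text
clock: 27.72
eef_pos: [0.4924, -0.1803, 0.1282]
tool_rot: [-0.129, 0.992, 0.0, -0.002]
ft_force: [-0.1, 0.4, -4.0]
grip_width: 0.0446
```

```bash
python3 look.py 7 case_a ; python3 -c "
from h import *
rows((493.7,-180.6,54,-165.2,16))"
```

```text
scene case_a 0.94 [196. 424.] 825 z 34.9 [ 498.3 -177.8] [111.7  56.4] 11.5
scene case_a 0.84 [258. 326.] 1603 z 26.9 [476.4  93.2] [ 47.2 133.9] 76.2
scene case_a 0.64 [164. 452.] 1216 z 138.6 [ 490.4 -178. ] [130.3  49.8] 15.5
top case_a 0.93 [270. 421.] 1228 z 139.8 [ 494.  -178.7] [129.4  47. ] 15.0
top case_a 0.88 [265. 288.] 1247 z 27.7 [477.8  94.2] [ 46.  129.9] 76.1
top case_a 0.71 [269. 403.] 504 z 35.2 [ 492.4 -167.9] [129.5  24.1] 15.7
at [ 493.2 -180.   129. ] yaw -165.13 tilt 0.14 t 27.925 F [-1.03 -0.28 -4.89] w 44.1 j [-0.35  0.37 -0.13  1.08 -0.   -0.61]
0

at [ 493.2 -180.   129. ] yaw -165.13 tilt 0.14 t 27.925 F [-1.03 -0.28 -4.89] w 44.1 j [-0.35  0.37 -0.13  1.08 -0.   -0.61]
5
-0.1,-0.1,15,-0.0001,-0.0005,0.0003,-0.1,-0.1,15,-0.0001,-0.0005,0.0003,-0.1,-0.1,15,-0.0001,-0.0005,0.0003,-0.1,-0.1,15,-0.0001,-0.0005,0.0003,-0.1,-0.1,15,-0.0001,-0.0005,0.0003
```

View pics/scene7.png

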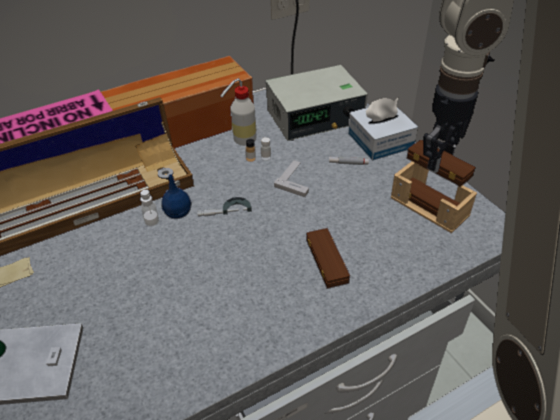

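Request:
play_rows(plan=[-1,-0.3,15,-0.0001,-0.0005,0.0003,-0.2,-0.1,15,-0.0001,-0.0005,0.0003,-0.1,-0.1,15,-0.0001,-0.0005,0.0003,0,-0.1,13,-0.0001,-0.0005,0.0003,0,-0.1,9,-0.0001,-0.0005,0.0003,0,0,5,0,0,0,0,0,2,0,0,0,0,0,0,0,0,0])

```text
clock: 28.92
eef_pos: [0.4947, -0.1813, 0.0551]
tool_rot: [-0.128, 0.992, -0.0, 0.0]
ft_force: [0.1, 0.1, -4.4]
grip_width: 0.045
```

Request:
play_rows(plan=[0,0,1,0,0,0,0,0,1,0,0,0,0,0,0.8,0,0,0,0,0,0,0,0,0])

```text
clock: 29.42
eef_pos: [0.4943, -0.1811, 0.052]
tool_rot: [-0.128, 0.992, 0.0, -0.0]
ft_force: [-0.3, -0.6, -3.8]
grip_width: 0.0446
```

Request:
play_rows(plan=[0,0,0.7,0,0,0,0,0,0.6,0,0,0,0,0,0,0,0,0])

```text
clock: 29.8
eef_pos: [0.4943, -0.1811, 0.0507]
tool_rot: [-0.128, 0.992, 0.0, -0.0]
ft_force: [0.6, 0.0, -5.1]
grip_width: 0.045
```

Request:
play_rows(plan=[0,0,0.6,0,0,0,0,0,0.5,0,0,0,0,0,0,0,0,0])

```text
clock: 30.18
eef_pos: [0.4945, -0.1812, 0.05]
tool_rot: [-0.128, 0.992, -0.0, 0.0]
ft_force: [-1.4, 1.6, -0.7]
grip_width: 0.0447
```

Request:
play_rows(plan=[0,0,0.3,0,0,0,0,0,0,0,0,0])

```text
clock: 30.42
eef_pos: [0.4945, -0.1812, 0.05]
tool_rot: [-0.128, 0.992, -0.0, 0.0]
ft_force: [-3.3, 1.1, 4.9]
grip_width: 0.0447
```

Request:
play_rows(plan=[0,0,0,0,0,0,0,0,0,0,0,0,0,0,0,0,0,0], hand=100)

```text
clock: 30.8
eef_pos: [0.4948, -0.1813, 0.0494]
tool_rot: [-0.128, 0.992, -0.0, 0.0]
ft_force: [-1.0, 0.0, 0.2]
grip_width: 0.0855
```

```bash
python3 -c "
from h import *
rows((494.5,-181.2,125,-165.2,28),(490,-100,120,-172,30),(477,50,80,166.1,40),(476.7,93.7,62,166.1,25))"
```

```text
at [ 494.8 -181.3   49.4] yaw -165.28 tilt 0.03 t 30.8 F [-1.05  0.05  0.18] w 85.5 j [-0.35  0.46 -0.22  0.89  0.   -0.61]
12
0.1,0,-25.2,-0.0001,0.0002,-0.0005,0.1,0,-25.2,-0.0001,0.0002,-0.0005,0.1,0,-25.2,-0.0001,0.0002,-0.0005,-5.5,26.6,1.7,0,0,0.0396,-4.4,26.7,1.7,0,0,0.0396,-3.3,26.9,1.7,0,0,0.0396,-2,37.6,10,0,0,0.0956,1.6,37.6,10,0,0,0.0956,5.2,37.3,10,0,0,0.0956,8.7,36.6,10,0,0,0.0956,5.4,21.2,9,0,0,0,5.4,21.2,9,0,0,0
```

Request:
play_rows(plan=[0.1,0,-25.2,-0.0001,0.0002,-0.0005,0.1,0,-25.2,-0.0001,0.0002,-0.0005,0.1,0,-25.2,-0.0001,0.0002,-0.0005,-5.5,26.6,1.7,0,0,0.0396,-4.4,26.7,1.7,0,0,0.0396,-3.3,26.9,1.7,0,0,0.0396,-2,37.6,10,0,0,0.0956,1.6,37.6,10,0,0,0.0956,5.2,37.3,10,0,0,0.0956,8.7,36.6,10,0,0,0.0956,5.4,21.2,9,0,0,0,5.4,21.2,9,0,0,0,0,0,0,0,0,0])

```text
clock: 32.42
eef_pos: [0.4758, 0.0948, 0.0613]
tool_rot: [0.12, 0.993, -0.0, -0.001]
ft_force: [0.0, -0.5, -0.4]
grip_width: 0.0854
```

```bash
python3 look.py 8 case_a ; python3 -c "
from h import *
rows((476.7,93.7,56,166.1,16),(476.7,93.7,26,166.1,12),(476.7,93.7,15.2,166.1,6))"
```

```text
scene case_a 0.94 [260. 330.] 1468 z 27.0 [474.8  94.3] [ 46.5 130.7] 76.2
scene case_a 0.73 [203. 424.] 315 z 31.5 [ 487.  -157.1] [77.6 14.5] 11.3
scene case_a 0.59 [190. 431.] 1209 z 60.9 [ 489.6 -176.7] [137.3  67.9] 15.4
top case_a 0.69 [264. 413.] 1356 z 61.3 [ 495.1 -178.2] [129.9  49.4] 16.6
at [476.6  93.1  62.3] yaw 166.04 tilt 0.0 t 32.625 F [-0.11  0.58  0.47] w 85.1 j [ 0.19  0.37 -0.32  0.88  0.    0.44]
0

at [476.6  93.1  62.3] yaw 166.04 tilt 0.0 t 32.625 F [-0.11  0.58  0.47] w 85.1 j [ 0.19  0.37 -0.32  0.88  0.    0.44]
6
0,0.6,6.3,0,0,-0.0011,0,0,10,0,0,0,0,0,10,0,0,0,0,0,10,0,0,0,0,0,5.4,0,0,0,0,0,5.4,0,0,0
```

View pics/scene8.png

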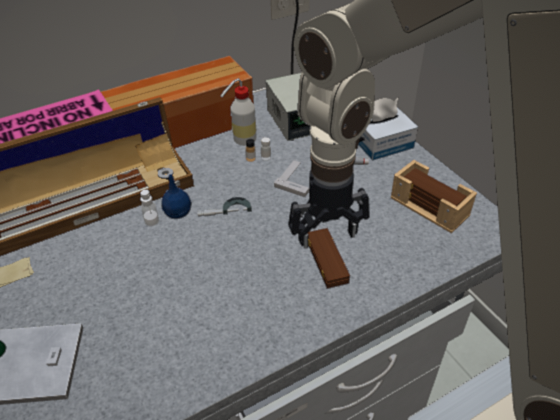

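Two cases are stacked flat in the box (pixel ~(431,190)), with the top at about z=60. Next, the lightest.

Request:
play_rows(plan=[0,0.6,6.3,0,0,-0.0011,0,0,10,0,0,0,0,0,10,0,0,0,0,0,10,0,0,0,0,0,5.4,0,0,0,0,0,5,0,0,0,0,0,0,0,0,0])

```text
clock: 33.5
eef_pos: [0.4762, 0.0943, 0.0149]
tool_rot: [0.121, 0.993, -0.0, -0.001]
ft_force: [0.2, 0.5, -0.0]
grip_width: 0.0859
```

Request:
play_rows(plan=[0,0,0,0,0,0,0,0,0,0,0,0,0,0,0,0,0,0,0,0,0,0,0,0], hand=0)

```text
clock: 34.0
eef_pos: [0.477, 0.0944, 0.0159]
tool_rot: [0.121, 0.993, 0.0, 0.0]
ft_force: [-0.5, 0.1, 3.8]
grip_width: 0.0449
```

Request:
play_rows(plan=[0,0,-8,0,0,0,0,0,-15,0,0,0,0,0,-20,0,0,0,0,0,-12,0,0,0,0,0,0,0,0,0])

```text
clock: 34.62
eef_pos: [0.4774, 0.0945, 0.0715]
tool_rot: [0.121, 0.993, 0.0, 0.001]
ft_force: [0.7, 0.1, -1.2]
grip_width: 0.045
```

```bash
python3 -c "
from h import *
rows((477,80,120,168,30),(490,-100,160,-168,36),(494.5,-180.6,150,-165.2,30))"
```

```text
at [477.4  94.5  71.5] yaw 166.15 tilt 0.12 t 34.625 F [ 0.71  0.11 -1.15] w 45.0 j [ 0.2   0.36 -0.31  0.9   0.    0.44]
11
-1.6,-7.1,-24.2,0.0006,0.0009,-0.0162,-1.5,-7.1,-24.2,0.0006,0.0009,-0.0162,-8.4,-28.9,-6.7,0,0,-0.0698,-6.3,-29.4,-6.7,0,0,-0.0698,-4.3,-29.8,-6.7,0,0,-0.0698,-2.2,-30,-6.7,0,0,-0.0698,-0.1,-30.1,-6.7,0,0,-0.0698,2,-30,-6.7,0,0,-0.0698,4.1,-26.6,3.3,0,0,-0.0163,4.6,-26.5,3.3,0,0,-0.0163,5,-26.4,3.3,0,0,-0.0163
```

Request:
play_rows(plan=[-1.6,-7.1,-24.2,0.0006,0.0009,-0.0162,-1.5,-7.1,-24.2,0.0006,0.0009,-0.0162,-8.4,-28.9,-6.7,0,0,-0.0698,-6.3,-29.4,-6.7,0,0,-0.0698,-4.3,-29.8,-6.7,0,0,-0.0698,-2.2,-30,-6.7,0,0,-0.0698,-0.1,-30.1,-6.7,0,0,-0.0698,2,-30,-6.7,0,0,-0.0698,4.1,-26.6,3.3,0,0,-0.0163,4.6,-26.5,3.3,0,0,-0.0163,5,-26.4,3.3,0,0,-0.0163,0,0,0,0,0,0,0,0,0,0,0,0])

```text
clock: 36.25
eef_pos: [0.4933, -0.1803, 0.1484]
tool_rot: [-0.129, 0.992, 0.0, -0.002]
ft_force: [0.3, 0.3, -2.3]
grip_width: 0.0449
```

```bash
python3 look.py 9 case_a ; python3 -c "
from h import *
rows((494.5,-180.8,82,-165.2,16))"
```

```text
scene case_a 0.85 [154. 448.] 1263 z 159.1 [ 490.6 -174.4] [130.7  60.3] 16.4
scene case_a 0.63 [201. 422.] 285 z 30.4 [ 486.3 -156.1] [77.7 15.6] 11.5
scene case_a 0.57 [188. 433.] 1119 z 61.0 [ 492.8 -180.3] [131.2  50.7] 14.0
scene case_a 0.43 [208. 232.] 519 z 14.0 [712.4 202.5] [114.7  40.3] 68.8
top case_a 0.67 [268. 408.] 561 z 61.1 [ 492.3 -167.2] [128.7  23.4] 15.2
top case_a 0.58 [270. 426.] 1237 z 159.9 [ 494.9 -178.4] [129.9  48.4] 14.6
at [ 493.9 -180.   149.1] yaw -165.13 tilt 0.16 t 36.45 F [ 0.94  0.47 -0.8 ] w 44.8 j [-0.35  0.35 -0.09  1.13 -0.   -0.61]
0

at [ 493.9 -180.   149.1] yaw -165.13 tilt 0.16 t 36.45 F [ 0.94  0.47 -0.8 ] w 44.8 j [-0.35  0.35 -0.09  1.13 -0.   -0.61]
5
-0.1,-0.2,13.4,0.0001,-0.0006,0.0003,-0.1,-0.2,13.4,0.0001,-0.0006,0.0003,-0.1,-0.2,13.4,0.0001,-0.0006,0.0003,-0.1,-0.2,13.4,0.0001,-0.0006,0.0003,-0.1,-0.2,13.4,0.0001,-0.0006,0.0003
```

Request:
play_rows(plan=[-0.3,-0.9,13.4,0.0001,-0.0006,0.0003,-0.1,-0.2,13.4,0.0001,-0.0006,0.0003,-0.1,0,13.4,0.0001,-0.0006,0.0003,-0.1,0,13.4,0.0001,-0.0006,0.0003,0,0,9,0.0001,-0.0006,0.0003,0,0,4.5,0,0,0,0,0,2,0,0,0,0,0,0,0,0,0])

```text
clock: 37.45
eef_pos: [0.4949, -0.1818, 0.0802]
tool_rot: [-0.128, 0.992, -0.0, 0.0]
ft_force: [0.1, 1.5, -1.5]
grip_width: 0.0444
```

Request:
play_rows(plan=[0,0,1,0,0,0,0,0,0.8,0,0,0,0,0,0.6,0,0,0,0,0,0,0,0,0])

```text
clock: 37.95
eef_pos: [0.4946, -0.1817, 0.0775]
tool_rot: [-0.128, 0.992, -0.0, 0.0]
ft_force: [0.4, -0.4, -2.2]
grip_width: 0.0447
```

Request:
play_rows(plan=[0,0,0.6,0,0,0,0,0,0.5,0,0,0,0,0,0,0,0,0])

```text
clock: 38.33
eef_pos: [0.4946, -0.1817, 0.0764]
tool_rot: [-0.128, 0.992, -0.0, 0.0]
ft_force: [-0.7, 0.4, -2.2]
grip_width: 0.0447
```

Request:
play_rows(plan=[0,0,0.4,0,0,0,0,0,0,0,0,0])

```text
clock: 38.58
eef_pos: [0.4947, -0.1818, 0.076]
tool_rot: [-0.128, 0.992, -0.0, 0.0]
ft_force: [0.3, 0.4, -2.1]
grip_width: 0.0447
```

Request:
play_rows(plan=[0,0,0.5,0,0,0,0,0,0,0,0,0])

```text
clock: 38.83
eef_pos: [0.4947, -0.1818, 0.0759]
tool_rot: [-0.128, 0.992, -0.0, 0.0]
ft_force: [-2.0, 0.4, 2.0]
grip_width: 0.0448
```

Contact confirmed. Release and clear.

Request:
play_rows(plan=[0,0,0,0,0,0,0,0,0,0,0,0,0,0,0,0,0,0], hand=100)

```text
clock: 39.2
eef_pos: [0.4948, -0.1818, 0.0756]
tool_rot: [-0.128, 0.992, -0.0, 0.0]
ft_force: [0.5, -0.3, 0.5]
grip_width: 0.0854
```

Request:
play_rows(plan=[0,0,-10,0,0,0,0,0,-25,0,0,0,0,0,-30,0,0,0,0,0,-30,0,0,0,0,35,-5,0,0,0,0,35,0,0,0,0,0,35,0,0,0,0,0,35,0,0,0,0,0,35,0,0,0,0,0,35,0,0,0,0,0,0,0,0,0,0])

```text
clock: 40.58
eef_pos: [0.4409, 0.0231, 0.1762]
tool_rot: [-0.13, 0.992, -0.0, 0.001]
ft_force: [0.3, -0.1, 0.5]
grip_width: 0.0851
```

```bash
python3 look.py 10 case_a box square micrometer plug_gauge
```

```text
scene case_a 0.92 [179. 435.] 1527 z 86.5 [ 493.3 -180.3] [131.2  50.3] 14.3
scene case_a 0.68 [203. 422.] 362 z 31.7 [ 486.5 -156.8] [80.8 15.8] 11.1
scene case_a 0.54 [192. 426.] 318 z 56.6 [ 489.2 -158.7] [77.1 12.7] 10.7
scene box 0.64 [209. 443.] 1510 z 60.3 [ 489.6 -179.4] [151.6  75.7] 16.0
scene square 0.72 [183. 288.] 522 z 14.3 [713.8  14.2] [ 77.2 101. ] 33.0
scene micrometer 0.76 [205. 234.] 504 z 14.3 [711.5 203.4] [114.2  37.9] 71.0
scene plug_gauge 0.55 [160. 343.] 152 z 14.5 [718.1 -99.7] [49.  16.7] 55.2
top case_a 0.73 [268. 424.] 521 z 87.6 [ 498.7 -195.2] [125.1  24.9] 8.9
top box 0.74 [288. 434.] 230 z 69.3 [ 501.7 -205.1] [156.6  34.9] 8.8
top square 0.74 [162. 314.] 527 z 14.7 [716.4  15. ] [77.4 97.7] 32.0
top square 0.7 [263. 426.] 547 z 87.6 [ 499.8 -194.1] [128.1  22.6] 9.9
top micrometer 0.95 [162. 254.] 350 z 15.1 [713.7 202.3] [110.6  35.8] 70.3
at [441.3  21.1 175.4] yaw -165.32 tilt 0.02 t 41.175 F [-0.36  0.26  0.2 ] w 85.5 j [ 0.05  0.17 -0.26  1.14 -0.   -0.21]
0
```

View pics/scene10.png

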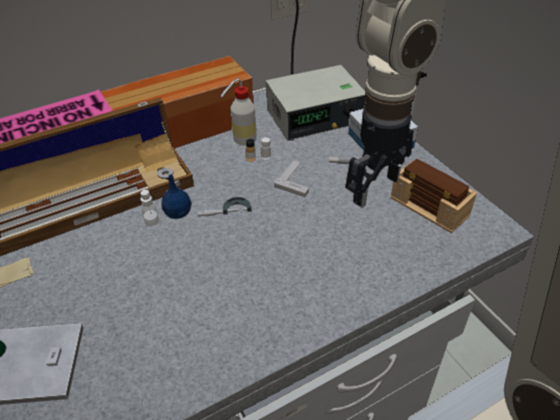

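View pics/top10.png

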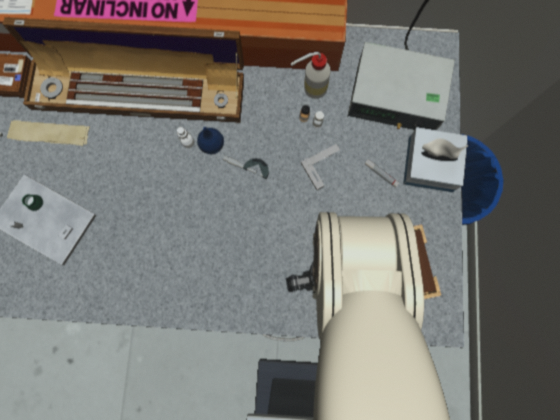

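```bash
python3 -c "
from h import *
print(bot.job_done(), bot.get_obs()['clock'])"
```

```text
the job is handed in; nothing more can be done
the job is handed in; nothing more can be done
```

All three cases are stacked flat in the transit box, heaviest at the bottom, and I handed the job in after about 41 s (limit 70 s).

- **Weights by lifting:** the case farthest to the robot's left read about 8 N, the middle one about 4.7 N, and the one nearest the box about 2 N. These match 0.82, 0.46 and 0.19 kg, so the order was clear.
- **Setting down:** I lowered each case in steps of 1.5 mm or less until the force showed contact. The contact force on the wrist reached about 5 N each time. Then I opened the gripper and drew back.
- **Last checks:** the top of the stack measures about 86.5 mm, against 86 mm expected. It is centred on the box to within about 1 mm and turned the same way to within about 1°. The gripper stands clear and touches nothing.
- **Bystanders:** the square and the micrometer are where they started, to within 2–3 mm, which is about the camera error. The arm partly hid the plug gauge in the scene view, and the network did not report it in the top view. There it shows to the eye in its old place, and the arm never went near it.
- **Camera disagreement:** in the last top view the arm hid half the stack, so its stack and box centres there are off. I relied on the scene camera for the stack. The two cameras differed by about 3 mm in x throughout; I averaged them or compared case and box in the same view.
- **Early slip:** on the first approach the last joint reached its range limit and the tool tilted 5°. I turned the gripper half a turn before any grasp, and nothing was touched.

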